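# Square up and clamp a wafer carrier frame on the mounting stage

## Robot

A 6-joint arm with a two-finger parallel gripper is mounted at the origin on the work surface. World frame = base frame: x ahead of the robot, y to its left, z up, the work surface at z = 0. Lengths are in m, angles in rad, forces in N, time in s.
With the tool pointing down it reaches from about 0.25 to 0.725 m from the base axis. Payload 4 kg.
Tool frame: the origin (TCP) lies midway between the tips of the shut fingers; the grasp point (between the pads) lies 19 mm behind it (bot.grip_depth is the distance from the TCP to the grasp point, in m); z points along the fingers, y is the line along which they close (so a half turn about z gives the same grasp; the last joint's range is limited). The gripper opens to 85 mm and grips with 20 to 120 N. Pads are 22 mm wide; open, the fingers measure 114 mm over their backs; the gripper's body (76 mm by 85 mm) begins 54 mm behind the grasp point. The pads swing forward as they close: fully open they stand 13 mm farther back than shut.
Start: joints at [1.103, 0.241, 0.005, 1.335, 0, 1.571], TCP at [0.225, 0.446, 0.231] pointing down, gripper open.
Joint ranges: [-2.72, 2.72], [-1.05, 1.87], [-1.09, 1.28], [-1.99, 2.15], [-1.42, 1.44], [-3.14, 3.14]. Speed limits (rad/s): [2.79, 2.79, 3.14, 3.14, 3.14, 3.14].

## Interface

Orientations are given as a unit quaternion [x, y, z, w].
In Python, from workcell import bot gives the robot as it stands.
- The arm moves only by the shell command python3 -m creep 'ROWS'. ROWS is JSON, one flat list of numbers, 5 for each row, row after row: the shift along the world's x, y, z in m, then the turn about the world's z in rad, then the finger opening in m, from 0 to 0.0854. In form: [x, y, z, twist, claw, x, y, z, twist, claw, ...]. A call has 1 to 10 rows; each row is the pose to reach, as a shift and turn from the pose commanded when the call began; what a row does not reach only later rows make up. A row lasts 1/12 s, in which the tool goes at most 41.7 mm and 7.16 degrees, less where a joint would pass 70% of its speed; a pose out of reach is approached as far as the arm can. A call with a gripper value outside its range is refused whole. The fingers move at their own pace and stop on an object; the grip force is fixed at half the most. Time passes only in rows, so rows that repeat a pose let the fingers close. It gives the time, the measured TCP pose, the force, the opening and the grip force at its end, in the units of the state.
- bot.get_obs(): the state, without advancing time (a new reading comes with each control period).
- bot.camera(name): name is "side" or "top"; returns a dict with "pixels" (384x512x3 uint8, red, green, blue), "camera_matrix" (3x3 intrinsics, pixels), "extrinsics" (4x4, takes a point from world to camera coordinates). Camera axes: x right, y down, z forward; pixel columns grow to the right and rows downward; lengths in m; the calibration is good to about 2 mm. A picture is of the moment at which its call begins. There is no depth.
- bot.job_done(): hands the job in; it is judged then, once.
Trained networks look in the newest picture that a camera, given by its name, has taken for a name from the list of things; names that differ only in an ending like _2 or _b are one class to them, and where a whole thing is asked for, a point or a joint stands for the part that bears it (a point fixed in the world has none). Each returns a list of dicts, best first, with "score" (0 to 1); they miss things now and then, are a little off and sometimes report something else, mostly with a low value. They report only what shows in the picture. A call takes as long as a camera call. They do not tell look-alikes from the thing itself.
- bot.look_for(camera, thing): "centre" ([column, row] as shares, 0 to 1, of the picture: columns of its width, rows of its height, amid what is visible of it).
- bot.place_of(camera, thing): "centre" ([column, row] as shares, 0 to 1, of the picture: columns of its width, rows of its height: a listed point, or the origin of a listed thing).
The state is a dict: "clock": time; "joint_pos": joint angles; "joint_vel": joint speeds; "tau": joint torques, N m; "eef_pos": TCP position; "tool_rot": TCP orientation; "ft_force": force on the tool from outside, world axes, zero at the start; "ft_torque": the same for the moment, N m; "grip_width": finger opening in m; "grasp_force": force on a finger pad.
Only numpy, scipy, OpenCV 4.12 (cv2) and the standard library are available. Lean on these libraries where they do the work, as an engineer would, in place of code of your own. Each camera call takes 0.05 s, during which the arm holds its last target. There are 200 camera calls.

## Task

The wafer carrier frame lies crooked on the mounting stage. Flip the fence's cam lever to free the fence, gently slide the frame (never lifting it, and never pushing on it with more than 15 N) fully home and square against both the back rail and the side rail, with the fence brought up so that its sprung pad stays pressed in about 5 mm and never more than 10 mm, then flip the lever back to lock the fence. Leave the jar, the tape core, the scraper and the film roll where they are.

Things in the scene. Friction and masses are not known exactly. Their poses are not given: they have to be found in the camera images.
- stage: Fixed mounting stage, origin on its underside; its axes: x towards the back rail (away from the robot), y towards the fence. 'Stage x, y' below are in mm in these axes. Black deck, 20 mm above the table, x -200 to 135, y -170 to 170. Behind the back rail a white housing 50 mm high (x 137 to 187). Two aluminium rails rise 20 mm above the deck.
- home (a point): Where the frame's origin lies when fully home against both rails: stage x 40, y -60, 20 mm above the table; axes parallel to the stage's.
- back_rail (a point): Middle of the back rail's working face at deck height: stage x 115, y -10. The rail runs along y, 300 mm long, 20 mm high.
- side_rail (a point): Middle of the side rail's working face at deck height: stage x 20, y -135. The rail runs along x, 180 mm long, 20 mm high.
- frame: Loose wafer carrier frame: flat smooth steel plate 150 x 150 mm, 10 mm thick, each corner cut off at 45 degrees 25 mm back (flat sides 100 mm long), blue film disc and dark wafer on top; 0.2 to 0.35 kg. Origin at the centre of its underside, on the deck. Axes square to its flat sides; at home they are parallel to the stage's (at the start turned by up to 0.3 rad).
- fence (a joint): Slide of the aluminium fence, m: 0 open, grows as it closes towards stage -y, to 0.105. A bar along x (stage x -70 to 100), 24 mm thick, top 48 mm above the table, centred at stage y = 124 - slide in mm. Its pad just touches a frame at home at 0.085 and is 5 mm in at 0.090. Unlocked it slides stiffly (about 5 N) and stays where left; locked it is held.
- pad (a joint): How far the white sprung pad on the fence's face is pressed in, m: 0 free, hard stop 0.012. Free, its face lies 24 mm ahead of the fence's centre line (stage y = 100 - slide in mm). Spring 0.9 N at first, then 0.45 N per mm. The pad is 135 mm long (stage x -60 to 75), 3 to 17 mm above the deck.
- post (a point): Top centre of the upright round steel post on the fence, 20 mm diameter, from 46 to 76 mm above the table, at stage x 85 on the fence's centre line: push or pinch it to slide the fence.
- lever (a joint): Cam lever on the fence, rad: 0 locked, leaning 35 degrees from upright towards stage +x (the back rail); 1.22 free, leaning 35 degrees towards -x. Locked means under 0.2, free over 0.95. Pivot axis along y at stage x -30 on the fence's centre line, 45 mm above the table. Stays where left, can be swept over from the side; the last 0.5 rad to locked is stiffer.
- lever_tip (a point): Centre of the round cross-bar at the end of the steel lever (18 mm diameter, 40 mm long along y), 85 mm from the pivot. The blade is 14 mm wide (along y) and 10 mm thick.
- jar: Bystander: small closed jar, 50 mm diameter, 50 mm tall, standing on the deck on the robot's side of the frame. Origin at the centre of its underside.
- core: Bystander: white tape core (tube), 54 mm diameter, 48 mm tall, standing on the deck on the robot's side of the frame. Origin at the centre of its underside.
- scraper: Bystander: yellow-handled scraper lying along its x on the table on the robot's right, about 250 mm long. Origin near its middle.
- roll: Bystander: blue film roll lying on the table on the robot's left, 70 mm diameter, 160 mm long along its own y. Origin under its middle.
There are look-alikes about, which are no part of the job. There is more than one size of the frame; the one meant has the size given above.

How it is judged:
On the way, in this order (a step that is already met when the one before it is completed fails the run):
1. the cam lever is flipped to free (value of joint lever above 0.95 rad), for 0.1 s.
2. with the lever free, the frame is home against both rails and the fence pad bears on it (x of frame in the frame of home above -0.003 m and y of frame in the frame of home below 0.003 m and angle between the x axis of frame and the x axis of stage, either way round below 0.03 rad and value of joint pad between 0.0015 and 0.0085 m and value of joint lever above 0.95 rad), for 0.2 s.
3. the lever is flipped back to locked (value of joint lever below 0.2 rad), for 0.2 s.
At the end, for the whole second after the job is handed in: The frame lies flat and still on the deck within 3 mm of the back rail and of the side rail and square to them within 0.03 rad, the fence's pad is pressed in 1.5 to 8.5 mm against it, and the lever is locked (under 0.2 rad) (x of frame in the frame of home above -0.003 m and y of frame in the frame of home below 0.003 m and angle between the x axis of frame and the x axis of stage, either way round below 0.03 rad and value of joint pad between 0.0015 and 0.0085 m and value of joint lever below 0.2 rad and linear speed of frame below 0.01 m/s and z of frame in the frame of home below 0.003 m); the robot touches nothing.
It fails at once if the robot pushes on the frame with more than 15 N (contact force between any of the arm, the fingers and frame above 15 N).
It fails at once if the fence's pad is pressed in more than 10 mm (value of joint pad above 0.01 m).
It fails at once if the frame is lifted off the deck (8 mm) or tipped (z of frame in the frame of home above 0.008 m or angle between frame's own z axis and vertical above 0.1 rad).
It fails at once if a bystander is moved more than 15 mm (distance of any of jar, core, scraper, roll from where it was at the start of the episode above 0.015 m).
It also fails if it takes over 72 s, if anything falls off the work surface, if the arm or the gripper's body presses on something with over 40 N, if the wrist force passes 120 N, or if a joint passes its speed limit or range.

## Working session

There is one attempt and no reset: what is moved stays moved. The work goes in short steps, Python scripts to look and compute and a shell command to move; the robot and the scene stay as the last step left them, time stands still between calls to the robot, and variables do not carry over. Pictures are saved under pics/ and viewed, at most 10 in all, crops included, and the job is handed in when it is done.

```bash
mkdir -p pics
cat > h.py <<'E'
import numpy as np, cv2
from workcell import bot
def cam(n,fn=None):
    c=bot.camera(n)
    if fn: cv2.imwrite('pics/'+fn,c['pixels'][:,:,::-1])
    return c
def back(c,share,z):
    "share pixel -> world point at height z"
    K=np.array(c['camera_matrix']);E=np.array(c['extrinsics'])
    p=np.array([share[0]*512,share[1]*384,1.]);R,t=E[:3,:3],E[:3,3]
    d=R.T@np.linalg.solve(K,p);o=-R.T@t
    return o+d*(z-o[2])/d[2]
def proj(c,P):
    K=np.array(c['camera_matrix']);E=np.array(c['extrinsics'])
    q=K@(E[:3,:3]@np.array(P)+E[:3,3]);return q[:2]/q[2]
E
python3 - <<'E'
from h import *
np.set_printoptions(precision=4,suppress=True)
Z=dict(stage=0,home=.02,back_rail=.02,side_rail=.02,frame=.02,post=.076,lever_tip=.115,jar=.02,core=.02,scraper=0,roll=0)
for n in('top','side'):
    c=cam(n,n+'0.png'); E=np.array(c['extrinsics']);print(n,'campos',-E[:3,:3].T@E[:3,3])
    for k,z in Z.items():
        for r in bot.place_of(n,k)[:3]: print(n,k,round(r['score'],2),np.array(r['centre'])*[512,384],back(c,r['centre'],z))
print(bot.get_obs())
E
```

```text
top campos [ 0.4112 -0.0182  1.0753]
top back_rail 0.56 [278.016  139.8912] [ 0.6652 -0.0678  0.02  ]
top side_rail 0.96 [316.9792 186.2016] [ 0.5391 -0.1704  0.02  ]
top frame 0.95 [277.7088 176.9856] [ 0.5642 -0.0662  0.02  ]
top frame 0.92 [132.1984 257.8944] [0.3502 0.319  0.02  ]
top frame 0.68 [147.9168 129.9072] [0.6951 0.2859 0.02  ]
top post 0.88 [227.7888 140.3904] [0.6512 0.0633 0.076 ]
top lever_tip 0.47 [219.0848 166.1184] [0.5779 0.0811 0.115 ]
top core 0.64 [107.776  177.7152] [0.5641 0.3916 0.02  ]
top core 0.44 [230.0928 240.    ] [0.397  0.0604 0.02  ]
top core 0.23 [278.784  176.2944] [ 0.5661 -0.0691  0.02  ]
top scraper 0.87 [392.6016 186.0864] [ 0.5411 -0.3766  0.    ]
top roll 0.59 [107.776  176.2944] [0.5709 0.3995 0.    ]
side campos [ 0.0116 -0.5313  0.885 ]
side stage 0.74 [268.9024 216.    ] [ 0.5617 -0.0188  0.    ]
side home 0.73 [286.72   221.4144] [ 0.5752 -0.0849  0.02  ]
side back_rail 0.6 [297.3184 207.5136] [ 0.6441 -0.0677  0.02  ]
side side_rail 0.62 [297.3184 242.9184] [ 0.5378 -0.1645  0.02  ]
side side_rail 0.36 [265.984 218.688] [ 0.5344 -0.0
[... 644 characters left out ...]
216 225.4848] [0.3902 0.0628 0.02  ]
side core 0.54 [296.704  202.5984] [ 0.6589 -0.0514  0.02  ]
side core 0.43 [272.9984 173.7984] [0.7003 0.1022 0.02  ]
side roll 0.83 [192.2048 153.2928] [0.566  0.4142 0.    ]
{'clock': 1.2, 'joint_pos': array([1.103 , 0.2406, 0.005 , 1.3352, 0.    , 1.5708]), 'joint_vel': array([-0.0006,  0.0011, -0.0003, -0.0005,  0.0005,  0.0018]), 'tau': array([  0.0008, -37.2219,  25.2692,   0.0012,   0.0002,  -0.    ]), 'eef_pos': array([0.2254, 0.4463, 0.2313]), 'tool_rot': array([ 0.2317,  0.9728,  0.    , -0.    ]), 'ft_force': array([0.5946, 0.3133, 0.2582]), 'ft_torque': array([ 0.0101, -0.0072, -0.0633]), 'grasp_force': 0.0, 'grip_width': 0.08522579801505294}
```

Run:
```python
import cv2
t=cv2.imread('pics/top0.png');cv2.imwrite('pics/tc.png',cv2.resize(t[110:300,190:400],None,fx=3,fy=3,interpolation=cv2.INTER_CUBIC)[:600])
t=cv2.imread('pics/side0.png');cv2.imwrite('pics/sc.png',cv2.resize(t[130:300,180:400],None,fx=3.5,fy=3.5,interpolation=cv2.INTER_CUBIC)[:600])
```

```text
(no output)
```

View pics/tc.png

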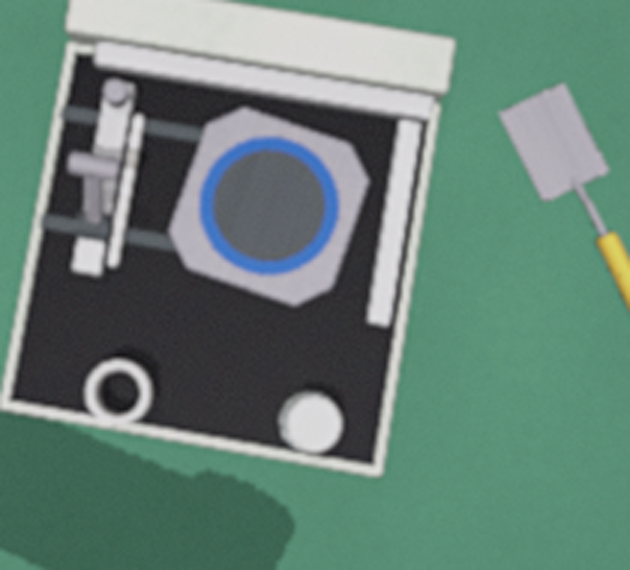

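View pics/sc.png

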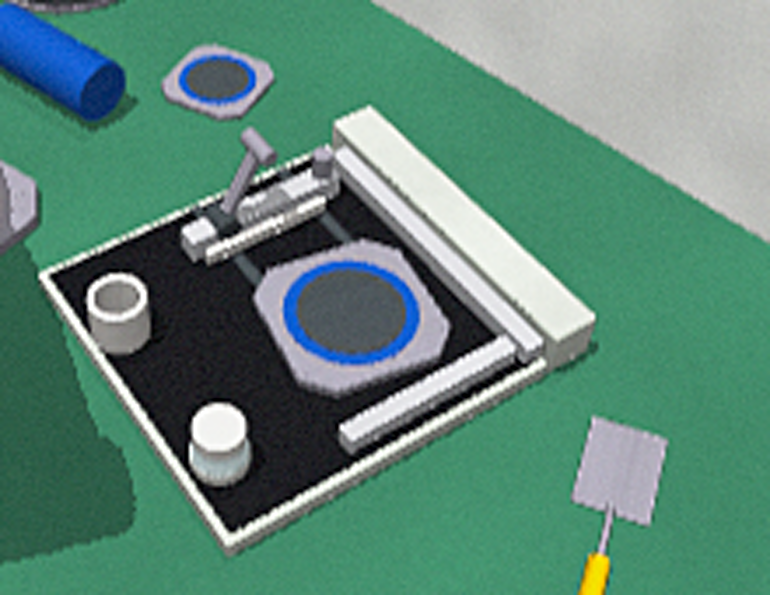

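The top crop (3x, offset 190,110) shows the stage corners at (5,405) and (380,473), the back rail's front edge from (95,66) to (433,117), the side rail's end at (368,322), the post at (118,90), the lever bar at (93,163) and the frame centred at (270,206), turned a little. The side crop shows the lever leaning towards the back rail (locked), with the jar and core at the robot's side. The other frames lie off the stage.

```bash
cat > fit.py <<'E'
from h import *
from scipy.optimize import least_squares
np.set_printoptions(precision=4,suppress=True)
T=lambda x,y:np.array([190+x/3,110+y/3]); S=lambda x,y:np.array([180+x/3.5,130+y/3.5])
def W(p,P): # stage mm -> world
    c,s=np.cos(p[2]),np.sin(p[2]);x,y,z=np.array(P)/1000
    return np.array([p[0]+c*x-s*y,p[1]+s*x+c*y,z])
def V(): 
    return [(75*a,50*b,30) for a,b in((1,1),(1,-1))]
if __name__=='__main__':
    ct,cs=cam('top'),cam('side')
    obs=[(ct,(-200,170,20),T(5,405)),(ct,(-200,-170,20),T(380,473)),(ct,(115,140,40),T(95,66)),(ct,(115,-160,40),T(433,117)),(ct,(-70,-135,40),T(368,322)),
     (cs,(-200,170,20),S(40,275)),(cs,(-200,-170,20),S(228,540)),(cs,(-70,-135,40),S(340,430)),(ct,(135,170,20),T(70,43))]
    post=[(ct,T(118,90)),(cs,S(323,155))]; tip=[(ct,T(93,163)),(cs,S(258,145))]
    def f(q):
        p=q[:3];r=[proj(c,W(p,P))-u for c,P,u in obs]
        r+=[proj(c,W(p,(85,124-q[3]*100,76)))-u for c,u in post]
        a=q[4]; r+=[proj(c,W(p,(-30+85*np.sin(a),124-q[3]*100,45+85*np.cos(a))))-u for c,u in tip]
        return np.concatenate(r)
    s=least_squares(f,[.55,-.03,-.15,0,.6],loss='soft_l1');print(s.x,f(s.x).reshape(-1,2));p=s.x[:3]
    for P in((40,-60,20),):print('home',W(p,P))
    vt=[(245,107),(352,142),(370,182),(332,290),(296,305),(188,270),(170,235),(205,127)]
    fr=[(75,50),(75,-50),(50,-75),(-50,-75),(-75,-50),(-75,50),(-50,75),(50,75)]
    def g(q):
        c,sn=np.cos(q[2]),np.sin(q[2]);return np.concatenate([proj(ct,W(p,(q[0]+c*x-sn*y,q[1]+sn*x+c*y,30)))-T(*v) for (x,y),v in zip(fr,vt)])
    s2=least_squares(g,[30,-30,-.1],x_scale=[10,10,.1]);print('frame in stage',s2.x,g(s2.x).reshape(-1,2))
    for nm,c,u,z in(('jar',ct,T(311,422),.07),('core',ct,T(119,391),.068)):
        w=back(c,u/[512,384],z);d=w[:2]-p[:2];cc,ss=np.cos(p[2]),np.sin(p[2]);print(nm,w,1000*np.array([cc*d[0]+ss*d[1],-ss*d[0]+cc*d[1]]))
    np.save('p.npy',p)
E
python3 fit.py
```

```text
[ 0.5496 -0.0357 -0.1769  0.0951  0.5032] [[-1.8447  0.4705]
 [ 0.793   0.9229]
 [ 0.3134 -1.7643]
 [-0.451   0.1373]
 [ 0.5189 -0.5785]
 [-0.7831 -0.1142]
 [-0.0115  2.8401]
 [-0.1679 -0.2665]
 [-0.148  -1.1079]
 [-1.0421 -0.4757]
 [ 0.0567 -0.3064]
 [ 0.3957  0.3428]
 [ 0.286   1.024 ]]
home [ 0.5785 -0.1018  0.02  ]
frame in stage [ 14.039  -33.7989  -0.1555] [[-0.5975  0.9132]
 [-0.5506  1.1301]
 [-0.5087 -0.3847]
 [ 0.2638 -0.7034]
 [ 0.1854  0.2141]
 [ 0.121  -0.4224]
 [ 0.2551 -0.7182]
 [ 0.8335  0.02  ]]
jar [ 0.3711 -0.1024  0.07  ] [-164.0131  -97.0018]
core [0.3968 0.0579 0.068 ] [-166.9453   65.2963]
```

```bash
python3 -m creep '[0.403,-0.380,0,0.29,0, 0.403,-0.380,0,0.29,0, 0.403,-0.380,0,0.29,0, 0.403,-0.380,0,0.29,0, 0.403,-0.380,0,0.29,0, 0.403,-0.380,0,0.29,0, 0.403,-0.380,0,0.29,0, 0.403,-0.380,0,0.29,0, 0.403,-0.380,0,0.29,0, 0.403,-0.380,0,0.29,0]'; python3 -c "
from h import *;print(bot.get_obs()['joint_pos'])"
```

```text
clock: 2.13
eef_pos: [0.5228, 0.1655, 0.2315]
tool_rot: [0.089, 0.996, 0.0, 0.0]
ft_force: [1.1, 0.9, 0.3]
grip_width: -0.0003
grasp_force: 0.0
[3.06492826e-01 3.36786165e-01 1.36794714e-01 1.37037620e+00
 1.63589751e-04 4.84529509e-01]
```

```bash
python3 -m creep '[0.105,-0.098,0,0,0, 0.105,-0.098,0,0,0, 0.105,-0.098,0,0,0, 0.105,-0.098,0,0,0, 0.105,-0.098,-0.13,0,0, 0.105,-0.098,-0.13,0,0, 0.105,-0.098,-0.13,0,0,0.105,-0.098,-0.13,0,0,0.105,-0.098,-0.13,0,0,0.105,-0.098,-0.13,0,0]'
```

```text
clock: 2.97
eef_pos: [0.6275, 0.0695, 0.1029]
tool_rot: [0.089, 0.996, 0.0, 0.001]
ft_force: [0.3, -1.0, 0.6]
grip_width: 0.0006
grasp_force: 0.0
```

```bash
python3 -m creep '[-0.025,0.0045,0,0,0, -0.045,0.008,0,0,0, -0.06,0.0107,0,0,0, -0.075,0.0134,0,0,0, -0.09,0.016,0,0,0, -0.1,0.018,0,0,0, -0.108,0.0193,0,0,0, -0.113,0.02,0,0,0, -0.113,0.02,0,0,0]'
python3 - <<'E'
from h import *
c=cam('side','s1.png');t=cv2.imread('pics/s1.png');cv2.imwrite('pics/s1c.png',cv2.resize(t[100:290,170:370],None,fx=3,fy=3))
E
```

```text
clock: 3.72
eef_pos: [0.5149, 0.09, 0.104]
tool_rot: [0.088, 0.996, 0.001, 0.002]
ft_force: [0.7, 0.5, 1.7]
grip_width: 0.0002
grasp_force: 1.0
```

View pics/s1c.png

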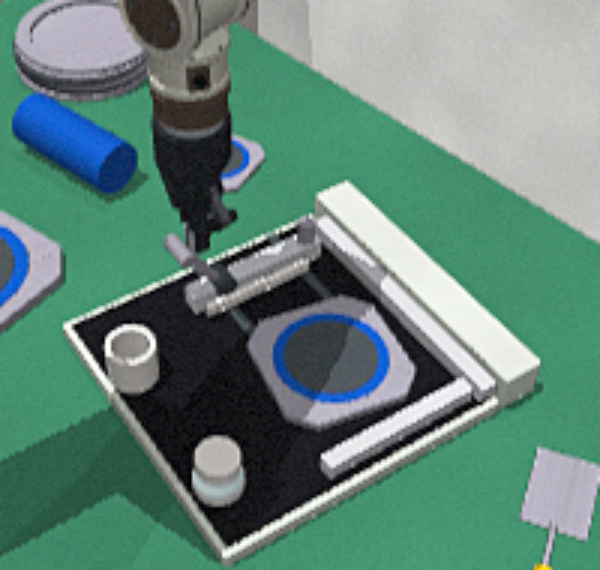

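The side picture shows the lever now leaning towards the robot (bar at (180,245)), so it is free. Next I go to the robot's side of the frame.

```bash
python3 -m creep '[0.005,0,0.035,0,0, 0.005,0,0.07,0,0, -0.072,-0.152,0.07,0,0,-0.072,-0.152,0.07,0,0,-0.072,-0.152,0.07,0,0,-0.072,-0.152,0.07,0,0,-0.072,-0.152,0.07,0,0,-0.072,-0.152,0.03,0,0,-0.072,-0.152,-0.01,0,0,-0.072,-0.152,-0.05,0,0]'; python3 -m creep '[0,0,-0.02,0,0,0,0,-0.026,0,0,0,0,-0.026,0,0,0,0,-0.026,0,0]'
```

```text
clock: 4.6
eef_pos: [0.4431, -0.0634, 0.0511]
tool_rot: [0.09, 0.996, 0.0, 0.002]
ft_force: [1.4, 0.1, -1.0]
grip_width: 0.0002
grasp_force: 0.0
clock: 4.93
eef_pos: [0.4427, -0.0628, 0.0261]
tool_rot: [0.089, 0.996, 0.0, 0.0]
ft_force: [0.3, 0.7, 0.5]
grip_width: -0.0001
grasp_force: 0.0
```

```bash
python3 -m creep '[0.01,-0.0018,-0.002,0,0, 0.0177,-0.0032,-0.002,0,0, 0.0217,-0.0039,-0.002,0,0, 0.0246,-0.0044,-0.002,0,0, 0.0276,-0.0049,-0.002,0,0, 0.0305,-0.0055,-0.002,0,0, 0.0335,-0.006,-0.002,0,0, 0.0364,-0.0065,-0.002,0,0, 0.0394,-0.007,-0.002,0,0,0.0394,-0.007,-0.002,0,0]'
python3 - <<'E'
from h import *
np.set_printoptions(precision=4,suppress=True)
c=cam('top','t2.png');print([(r['score'],np.array(r['centre'])*[512,384]) for r in bot.place_of('top','frame')])
t=cv2.imread('pics/t2.png');cv2.imwrite('pics/t2c.png',cv2.resize(t[110:300,190:400],None,fx=3,fy=3,interpolation=cv2.INTER_CUBIC))
E
```

```text
clock: 5.77
eef_pos: [0.4817, -0.0699, 0.0234]
tool_rot: [0.089, 0.996, -0.0, 0.0]
ft_force: [-0.9, -0.5, 0.2]
grip_width: 0.0002
grasp_force: 0.1
[(0.8, array([129.024 , 258.3168])), (0.67, array([152.576 , 127.1808])), (0.65, array([278.5792, 172.608 ]))]
```

View pics/t2c.png

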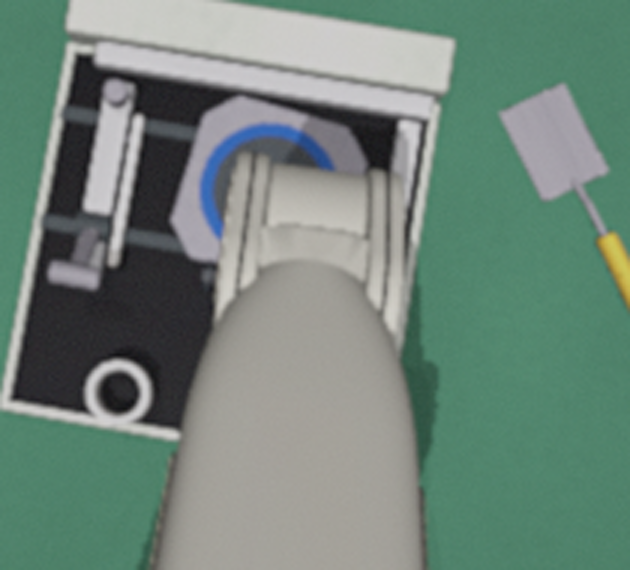

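The frame is moving towards the back rail, its top vertices now at (240,97) to (352,138). The lever is free, with its bar at (73,275).

```bash
python3 -m creep '[0.002,-0.0004,0,0,0, 0.004,-0.0007,0,0,0, 0.006,-0.001,0,0,0, 0.0075,-0.0013,0,0,0, 0.009,-0.0016,0,0,0]'; python3 -m creep '[0.001,-0.0002,0,0,0, 0.002,-0.0004,0,0,0]';python3 -m creep '[0.001,-0.0002,0,0,0, 0.0015,-0.0003,0,0,0]'
```

```text
clock: 6.28
eef_pos: [0.4896, -0.0714, 0.0231]
tool_rot: [0.089, 0.996, -0.0, -0.001]
ft_force: [-2.4, 0.0, 0.5]
grip_width: -0.0001
grasp_force: 1.1
clock: 6.45
eef_pos: [0.4913, -0.0718, 0.0231]
tool_rot: [0.089, 0.996, -0.0, -0.001]
ft_force: [-2.7, 0.4, 0.2]
grip_width: 0.0001
grasp_force: 1.1
clock: 6.62
eef_pos: [0.4933, -0.0721, 0.0232]
tool_rot: [0.089, 0.996, -0.0, -0.0]
ft_force: [-2.0, 0.3, 1.0]
grip_width: -0.0001
grasp_force: 1.1
```

```bash
for i in 1 2 3 4; do python3 -m creep '[0.0005,-0.0001,0,0,0, 0.001,-0.0002,0,0,0]' | grep -E 'eef|ft'; done
```

```text
eef_pos: [0.4944, -0.0723, 0.0233]
ft_force: [-2.6, 0.5, 0.0]
eef_pos: [0.4954, -0.0725, 0.0233]
ft_force: [-3.4, -1.1, 0.5]
eef_pos: [0.4963, -0.0727, 0.0233]
ft_force: [-3.7, 0.2, 0.8]
eef_pos: [0.4965, -0.0727, 0.0231]
ft_force: [-5.5, 0.8, 2.0]
```

```bash
python3 -m creep '[0.0005,-0.0001,0,0,0,0.0005,-0.0001,0,0,0]' | grep -E 'eef|ft';  python3 -m creep '[0.0005,-0.0001,0,0,0,0.0005,-0.0001,0,0,0]' | grep -E 'eef|ft'
```

```text
eef_pos: [0.4965, -0.0726, 0.023]
ft_force: [-5.5, 1.1, 2.0]
eef_pos: [0.4966, -0.0726, 0.0229]
ft_force: [-6.5, 0.2, 2.5]
```

```bash
python3 -m creep '[-0.015,0.003,0,0,0, -0.015,0.003,0.04,0,0.06, 0,0,0.08,0,0.06, 0.02,0.02,0.115,0,0.06, 0.155,0.136,0.115,0,0.06, 0.155,0.136,0.115,0,0.06, 0.155,0.136,0.115,0,0.06, 0.155,0.136,0.115,0,0.06,0.155,0.136,0.115,0,0.06,0.155,0.136,0.115,0,0.06]'
python3 - <<'E'
from h import *
from fit import *
c=cam('top','t3.png');p=np.load('p.npy')
print(bot.get_obs()['eef_pos'])
for k,z in(('post',.076),('frame',.02)):
    for r in bot.place_of('top',k)[:3]:print(k,r['score'],back(c,r['centre'],z))
E
```

```text
clock: 8.45
eef_pos: [0.6573, 0.0666, 0.1381]
tool_rot: [0.087, 0.996, 0.001, 0.002]
ft_force: [0.5, -0.1, 0.3]
grip_width: 0.0598
grasp_force: 0.0
[0.6554 0.0648 0.1379]
frame 0.87 [ 0.5951 -0.0699  0.02  ]
frame 0.83 [0.6872 0.2768 0.02  ]
frame 0.78 [0.3549 0.3164 0.02  ]
```

```bash
python3 -m creep '[-0.001,-0.001,-0.03,0,0.06, -0.001,-0.001,-0.06,0,0.06, -0.001,-0.001,-0.075,0,0.06,-0.001,-0.001,-0.081,0,0.06, -0.001,-0.001,-0.081,0,0.06, -0.001,-0.001,-0.081,0,0.018,-0.001,-0.001,-0.081,0,0.01,-0.001,-0.001,-0.081,0,0.01,-0.001,-0.001,-0.081,0,0.01,-0.001,-0.001,-0.081,0,0.01]'
```

```text
clock: 9.43
eef_pos: [0.654, 0.0627, 0.0598]
tool_rot: [0.089, 0.996, 0.001, 0.002]
ft_force: [-0.1, 1.8, 6.7]
grip_width: 0.0176
grasp_force: 58.6
```

```bash
python3 -m creep '[0.0003,0.002,0.002,0,0.01, 0.0007,0.004,0.003,0,0.01,0.001,0.006,0.003,0,0.01]' | grep -E 'eef|ft'; for i in 1 2 3; do python3 -m creep '[0.0002,0.001,0,0,0.01,0.0004,0.002,0,0,0.01]' | grep -E 'eef|ft'; done
```

```text
eef_pos: [0.6545, 0.0655, 0.06]
ft_force: [4.3, -5.9, -4.0]
eef_pos: [0.6548, 0.0675, 0.06]
ft_force: [2.8, -6.7, -3.5]
eef_pos: [0.6552, 0.0694, 0.06]
ft_force: [3.0, -6.0, -4.1]
eef_pos: [0.6555, 0.0714, 0.06]
ft_force: [3.1, -6.0, -2.5]
```

```bash
for i in 1 2 3 4; do python3 -m creep '[0.0002,0.0007,0,0,0.01,0.0003,0.0015,0,0,0.01]' | grep -E 'eef|ft'; done
```

```text
eef_pos: [0.6558, 0.0729, 0.06]
ft_force: [3.1, -6.2, -2.5]
eef_pos: [0.6561, 0.0744, 0.06]
ft_force: [4.1, -4.9, -2.9]
eef_pos: [0.6562, 0.0755, 0.06]
ft_force: [1.8, -9.2, -2.9]
eef_pos: [0.6562, 0.0755, 0.0599]
ft_force: [1.6, -11.0, -1.4]
```

```bash
python3 -m creep '[-0.001,-0.006,0,0,0.01,-0.002,-0.012,0,0,0.01,-0.0032,-0.018,0,0,0.01,-0.0043,-0.024,0,0,0.01,-0.0054,-0.03,0,0,0.01,-0.0064,-0.036,0,0,0.01,-0.0075,-0.042,0,0,0.01,-0.0086,-0.048,0,0,0.01,-0.0097,-0.054,0,0,0.01,-0.0097,-0.054,0,0,0.01]'; python3 -m creep '[-0.0004,-0.0025,0,0,0.01,-0.0009,-0.005,0,0,0.01,-0.0013,-0.0075,0,0,0.01,-0.0018,-0.01,0,0,0.01,-0.0022,-0.0125,0,0,0.01,-0.0027,-0.015,0,0,0.01,-0.003,-0.017,0,0,0.01]'| grep -E 'eef|ft'
python3 - <<'E'
from h import *
c=cam('side','s3.png');t=cv2.imread('pics/s3.png');cv2.imwrite('pics/s3c.png',cv2.resize(t[150:280,200:360],None,fx=4.5,fy=4.5,interpolation=cv2.INTER_CUBIC))
E
```

```text
clock: 11.68
eef_pos: [0.6476, 0.0265, 0.06]
tool_rot: [0.089, 0.996, 0.001, 0.001]
ft_force: [5.1, 1.8, -5.3]
grip_width: 0.0173
grasp_force: 59.3
eef_pos: [0.6449, 0.0113, 0.06]
ft_force: [5.8, 5.6, -5.9]
```

View pics/s3c.png

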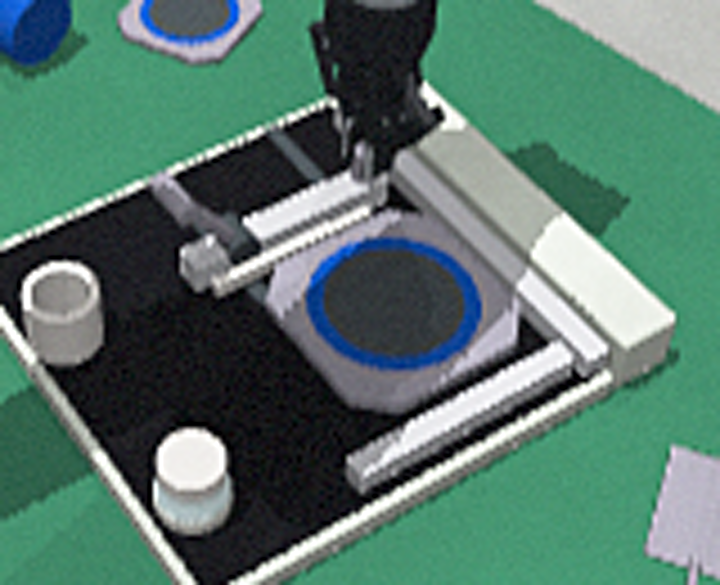

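The side picture shows the fence's pad against the frame. The frame looks square on the back rail, with a gap of about 20 mm left to the side rail.

```bash
python3 -m creep '[-0.0003,-0.0015,0,0,0.01,-0.0005,-0.003,0,0,0.01,-0.0008,-0.0045,0,0,0.01,-0.0011,-0.006,0,0,0.01,-0.0013,-0.0075,0,0,0.01,-0.0016,-0.009,0,0,0.01,-0.0019,-0.0105,0,0,0.01,-0.0021,-0.012,0,0,0.01,-0.0024,-0.0135,0,0,0.01]'| grep -E 'eef|ft'; for i in 1 2 3; do python3 -m creep '[-0.0001,-0.0007,0,0,0.01,-0.0003,-0.0015,0,0,0.01]' | grep -E 'eef|ft'; done
```

```text
eef_pos: [0.6425, -0.0022, 0.06]
ft_force: [5.7, 4.6, -6.0]
eef_pos: [0.6422, -0.0037, 0.06]
ft_force: [6.0, 4.7, -6.5]
eef_pos: [0.642, -0.0052, 0.06]
ft_force: [6.3, 4.4, -5.7]
eef_pos: [0.6417, -0.0067, 0.06]
ft_force: [7.2, 4.5, -6.3]
```

```bash
for i in 1 2 3 4; do python3 -m creep '[-0.0001,-0.0005,0,0,0.01,-0.0002,-0.001,0,0,0.01]' | grep -E 'eef|ft'; done
python3 - <<'E'
from h import *
c=cam('side','s4.png');t=cv2.imread('pics/s4.png');cv2.imwrite('pics/s4c.png',cv2.resize(t[165:255,240:350],None,fx=6,fy=6,interpolation=cv2.INTER_CUBIC))
E
```

```text
eef_pos: [0.6415, -0.0077, 0.06]
ft_force: [5.7, 5.1, -6.4]
eef_pos: [0.6413, -0.0087, 0.06]
ft_force: [6.5, 4.8, -6.8]
eef_pos: [0.6412, -0.0096, 0.06]
ft_force: [6.6, 5.2, -6.3]
eef_pos: [0.6411, -0.0104, 0.06]
ft_force: [6.6, 6.7, -6.3]
```

View pics/s4c.png

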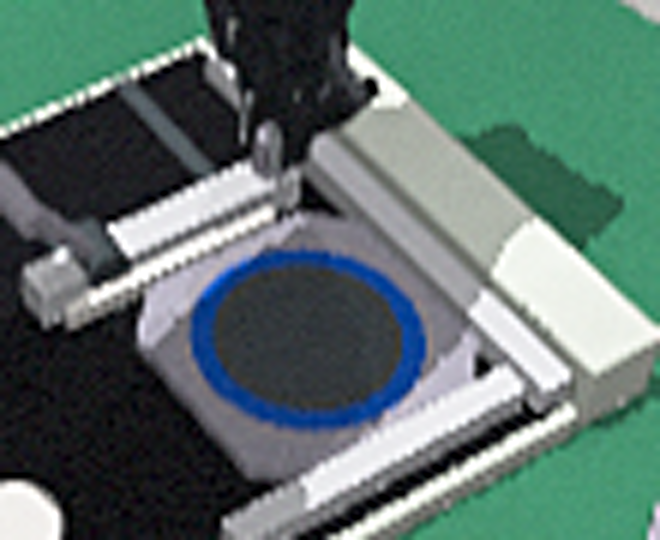

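The frame now sits along the side rail, and the force began to rise at a slide of about 86 to 87 mm, which agrees with the open-stop reference. I'll bring the fence to 90 mm.

```bash
for i in 1 2 3; do python3 -m creep '[-0.0001,-0.0005,0,0,0.01,-0.0002,-0.001,0,0,0.01]' | grep -E 'eef|ft'; done
```

```text
eef_pos: [0.6409, -0.0113, 0.06]
ft_force: [6.0, 6.6, -5.7]
eef_pos: [0.6407, -0.0121, 0.06]
ft_force: [6.9, 6.8, -6.6]
eef_pos: [0.6406, -0.0129, 0.06]
ft_force: [6.8, 7.0, -7.6]
```

```bash
python3 -m creep '[0,0,0,0,0.04,0,0,0,0,0.04,0,0,0,0,0.04,0,0,0.04,0,0.04,0,0,0.08,0,0.02,-0.02,-0.01,0.1,0,0,-0.161,-0.071,0.1,0,0,-0.161,-0.071,0.1,0,0,-0.161,-0.071,0.1,0,0,-0.161,-0.071,0.1,0,0]'|grep -E 'eef|ft'; python3 -m creep '[0,0,0,0,0,0,0,0,0,0,0,0,-0.03,0,0]'
python3 - <<'E'
from h import *
c=cam('top','t5.png');t=cv2.imread('pics/t5.png');cv2.imwrite('pics/t5c.png',cv2.resize(t[110:250,190:340],None,fx=4,fy=4,interpolation=cv2.INTER_CUBIC))
for r in bot.place_of('top','post')[:2]:print(r['score'],back(c,r['centre'],.076))
E
```

```text
eef_pos: [0.4735, -0.0881, 0.1606]
ft_force: [0.6, -0.5, 0.7]
clock: 15.87
eef_pos: [0.483, -0.0882, 0.136]
tool_rot: [0.089, 0.996, -0.001, 0.007]
ft_force: [2.5, -0.4, 0.4]
grip_width: -0.0
grasp_force: 0.0
0.9 [ 0.63700673 -0.00513179  0.076     ]
```

View pics/t5c.png

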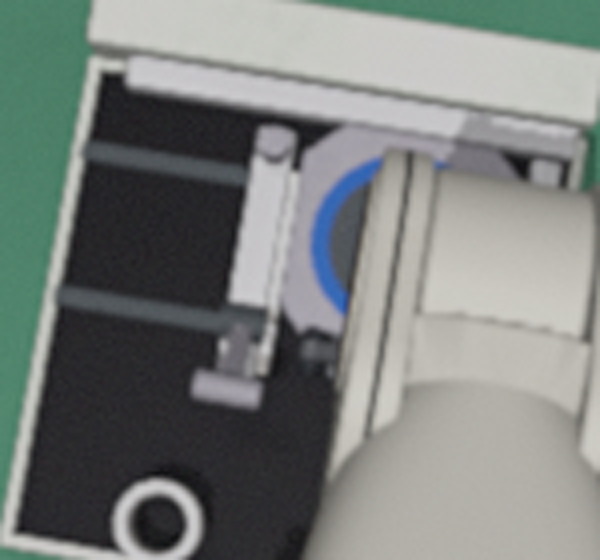

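Run:
```python
from h import *
c=cam('top')
a=back(c,np.array([229.3,140.])/[512,384],.076);b=back(c,np.array([258.75,145.])/[512,384],.076);print(a,b,b-a)
print(bot.get_obs()['eef_pos'])
c=cam('side')
for r in bot.place_of('side','post')[:2]:print(r['score'],back(c,r['centre'],.076))
```

```text
[0.65220797 0.05941761 0.076     ] [ 0.63873521 -0.01594756  0.076     ] [-0.01347276 -0.07536517  0.        ]
[ 0.47673295 -0.08655386  0.12905834]
0.76 [ 0.63485559 -0.01706435  0.076     ]
```

```bash
python3 -m creep '[-0.002,0,-0.035,0,0,-0.002,0,-0.07,0,0,-0.002,0,-0.095,0,0,-0.002,0,-0.106,0,0,-0.002,0,-0.106,0,0,0.003,-0.001,-0.106,0,0,0.008,-0.002,-0.106,0,0,0.01,-0.0023,-0.106,0,0]'|grep -E 'eef|ft'; for i in 1 2; do python3 -m creep '[0.001,-0.0002,0,0,0,0.002,-0.0004,0,0,0]'|grep -E 'eef|ft';done
```

```text
eef_pos: [0.4908, -0.0899, 0.0263]
ft_force: [0.2, -0.2, 0.4]
eef_pos: [0.4907, -0.09, 0.0254]
ft_force: [0.0, -0.1, -0.4]
eef_pos: [0.4916, -0.0902, 0.0247]
ft_force: [-0.4, -0.3, 0.8]
```

```bash
for i in 1 2 3 4; do python3 -m creep '[0.0005,-0.0001,0,0,0,0.0008,-0.0001,0,0,0]'|grep -E 'eef|ft';done
```

```text
eef_pos: [0.4922, -0.0902, 0.0244]
ft_force: [0.1, -0.1, -0.2]
eef_pos: [0.493, -0.0904, 0.0243]
ft_force: [0.1, 0.1, 0.6]
eef_pos: [0.4933, -0.0904, 0.0241]
ft_force: [-1.4, 0.2, -0.2]
eef_pos: [0.4933, -0.0903, 0.0239]
ft_force: [-3.0, 1.0, 1.4]
```

```bash
python3 -m creep '[0.0008,-0.0001,0,0,0,0.0008,-0.0001,0,0,0]'|grep -E 'eef|ft'; python3 -m creep '[-0.015,0.003,0,0,0,-0.015,0.003,0.04,0,0,-0.015,0.003,0.08,0,0,-0.03,0.003,0.12,0,0,-0.052,0.04,0.137,0,0,-0.052,0.08,0.137,0,0,-0.052,0.113,0.137,0,0,-0.052,0.113,0.137,0,0,-0.052,0.113,0.11,0,0,-0.052,0.113,0.077,0,0]';python3 -m creep '[0,0,0,0,0,0,0,0,0,0]'|grep -E 'eef|ft'
```

```text
eef_pos: [0.4934, -0.0903, 0.0237]
ft_force: [-5.2, 1.7, 1.8]
clock: 18.78
eef_pos: [0.4475, 0.0233, 0.1036]
tool_rot: [0.088, 0.996, 0.001, 0.005]
ft_force: [0.3, -0.5, -1.0]
grip_width: -0.0001
grasp_force: 0.0
eef_pos: [0.4422, 0.0221, 0.1004]
ft_force: [-0.5, -0.6, -0.8]
```

```bash
python3 -m creep '[0.01,-0.0018,0,0,0,0.02,-0.0035,0,0,0,0.03,-0.0053,0,0,0,0.04,-0.0071,0,0,0,0.05,-0.0089,0,0,0,0.06,-0.0107,0,0,0,0.068,-0.0121,0,0,0,0.076,-0.0135,0,0,0]'|grep -E 'eef|ft'; for i in 1 2 3; do python3 -m creep '[0.005,-0.0009,0,0,0,0.01,-0.0018,0,0,0]'|grep -E 'eef|ft'; done
```

```text
eef_pos: [0.5213, 0.0084, 0.1026]
ft_force: [-3.0, 1.1, 1.8]
eef_pos: [0.5292, 0.007, 0.1015]
ft_force: [-5.4, 1.5, 1.5]
eef_pos: [0.5369, 0.0056, 0.1001]
ft_force: [-6.5, 1.8, -1.5]
eef_pos: [0.5452, 0.0039, 0.0993]
ft_force: [-10.4, 1.9, -1.6]
```

```bash
for i in 1 2 3 4; do python3 -m creep '[0.0015,-0.0003,0,0,0,0.003,-0.0005,0,0,0]'|grep -E 'eef|ft'; done
```

```text
eef_pos: [0.5503, 0.003, 0.1004]
ft_force: [-8.6, 1.3, 0.2]
eef_pos: [0.5506, 0.0031, 0.1002]
ft_force: [-15.2, 1.4, 5.7]
eef_pos: [0.551, 0.0031, 0.1001]
ft_force: [-21.1, 3.4, 12.1]
eef_pos: [0.5512, 0.0031, 0.1]
ft_force: [-27.2, 5.2, 15.8]
```

Hard stop, so the lever is locked. I'll back off, rise clear and check.

```bash
python3 -m creep '[-0.015,0.0027,0,0,0,-0.035,0.006,0,0,0,-0.035,0.006,0.04,0,0,-0.035,0.006,0.08,0,0,-0.1,0.15,0.12,0,0,-0.1,0.15,0.12,0,0,-0.1,0.2,0.12,0,0,-0.1,0.2,0.12,0,0,-0.1,0.2,0.12,0,0,-0.1,0.2,0.12,0,0]'|grep -E 'eef|ft';python3 -m creep '[-0.08,0.03,0,0,0,-0.08,0.03,0,0,0,-0.08,0.03,0,0,0,-0.08,0.03,0,0,0,-0.08,0.03,0,0,0]'|grep -E 'eef|ft'
python3 - <<'E'
from h import *
c=cam('top','t6.png');t=cv2.imread('pics/t6.png');cv2.imwrite('pics/t6c.png',cv2.resize(t[110:250,190:340],None,fx=4,fy=4,interpolation=cv2.INTER_CUBIC))
for k,z in(('post',.076),('frame',.02),('lever_tip',.115)):
  for r in bot.place_of('top',k)[:3]:print(k,r['score'],back(c,r['centre'],z))
E
```

```text
eef_pos: [0.4617, 0.2083, 0.2237]
ft_force: [0.4, -0.7, 0.2]
eef_pos: [0.3828, 0.2318, 0.2221]
ft_force: [0.6, 1.3, 0.2]
post 0.63 [ 0.64261943 -0.01808777  0.076     ]
post 0.58 [ 0.54369192 -0.02970813  0.076     ]
frame 0.78 [ 0.57909208 -0.10557154  0.02      ]
frame 0.78 [0.35225964 0.32125201 0.02      ]
frame 0.64 [0.69619193 0.27360512 0.02      ]
lever_tip 0.63 [ 0.56759286 -0.0057912   0.115     ]
lever_tip 0.32 [ 0.63455304 -0.01696372  0.115     ]
```

View pics/t6c.png

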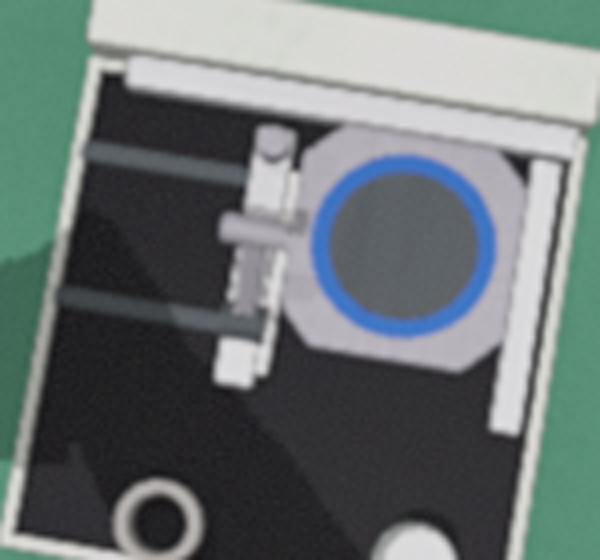

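The frame is square against both rails, with its right edge along the side rail at (520,200) to (500,350). The pad is pressed in, and the lever leans to the back rail with its bar at (255,228).

```bash
python3 -c "
from workcell import bot;print(bot.job_done())"
```

```text
the job is handed in; nothing more can be done
None
```

The job is handed in: by camera and force readings the frame is home and square against both rails, the fence is closed to about 89.8 mm (pad pressed in about 5 mm), the lever is locked, and I never touched the bystanders; the hand-in returned no verdict.

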